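# Snap a label spindle into the dispenser

## Task

Load the white label roll into the blue dispenser: take its spindle out of the rack, lay it level across the mouths of the two fork clips and let go, then press it down past the orange sprung jaws until both ends sit fully home in the forks and both jaws have snapped shut over it. Leave the brown roll in the rack and do not disturb the other things on the bench.

Things in the scene. Friction and masses are not known exactly. Their poses are not given: they have to be found in the camera images.
- white_spindle: Loose steel rod, 16 mm diameter, 150 mm long, with a fixed white roll at its middle (52 mm diameter, 60 mm wide along the rod). About 0.16 kg. Origin at the middle of the rod, on its axis; own y axis runs along the rod (either way round is equal). It starts in the rack with its axis level. Grasp the roll from above across its 52 mm diameter.
- brown_spindle: Same spindle with a brown roll, same frame. It stays in the rack. White and brown may lie in either of the rack's two places.
- rack: Fixed dark steel rack, base 190 (x) x 146 (y) x 8 mm. Origin: centre of its underside on the bench. Two places at x = -55 and +55 mm; a spindle lies along the rack's y, axis 42 mm above the bench, in open-topped 19 mm slots of two upright plates at y = +-58 mm (10 mm thick, slot walls 48 mm high).
- dispenser: Fixed blue dispenser, base plate 150 x 150 x 12 mm, steel tear bar (top 39 mm) at its x = -66 mm edge. Origin: centre of its underside on the bench. Two fork clips, 12 mm wide along y, at y = +-53 mm, open upward; free space between them for roll and fingers. Each has a fixed blue prong at +x (inner face x = +9 mm, flared lip 105 mm high) and an orange sprung jaw at -x.
- seat (a point): Midway between the forks, where the spindle's axis lies when fully home: dispenser x = 0, y = 0, 66 mm above the bench; axes as the dispenser's, y along the seated spindle. A spindle laid in the mouths rests on the jaw noses with its axis about 22 mm higher (88 mm above the bench), 1 mm to +x. Pressing it past both jaws takes roughly 10 to 20 N in all.
- white_spindle_end_a (a point): Point on the white spindle's axis 53 mm from its middle towards own +y, where it lies in one fork.
- white_spindle_end_b (a point): The same, 53 mm towards own -y.
- jaw_left (a joint): Hinge of the orange jaw at dispenser y = +53 mm, rad: 0 sprung shut, grows as it is pushed outward (-x), about 0.14 as the rod passes. Hinge line along y at x = -14 mm, 41 mm above the bench; round nose (radius 5 mm) centred at x = -7 mm, 78.5 mm up; flared tab up to about 100 mm.
- jaw_right (a joint): The same for the orange jaw at dispenser y = -53 mm.
- tape_measure: Yellow tape measure, 63 x 90 x 38 mm, bystander on the bench. Origin under its centre.
- sample_box: Small cardboard carton, 52 x 79 x 36 mm, bystander. Origin under its centre.
- screwdriver: Red-handled screwdriver, 27 x 206 x 28 mm, bystander. Origin under its centre.
Things that resemble listed ones, but are neither listed nor needed, are in the scene too. Leave any turquoise or yellow look-alike of the white_spindle alone.

How it is judged:
On the way, in this order (a step that is already met when the one before it is completed fails the run):
1. the white spindle lies at rest across both fork mouths, on the jaws, let go (z of white_spindle_end_a in the frame of seat between 0.012 and 0.034 m and x of white_spindle_end_a in the frame of seat between -0.012 and 0.014 m and z of white_spindle_end_b in the frame of seat between 0.012 and 0.034 m and x of white_spindle_end_b in the frame of seat between -0.012 and 0.014 m and y of white_spindle in the frame of seat between -0.018 and 0.018 m and angle between the y axis of white_spindle and the y axis of dispenser, either way round below 0.12 rad and contact force between the fingers and white_spindle below 0.05 N and linear speed of white_spindle below 0.02 m/s), for 0.2 s.
2. the white spindle is fully home in both forks with both jaws shut over it (z of white_spindle_end_a in the frame of seat between -0.004 and 0.004 m and x of white_spindle_end_a in the frame of seat between -0.006 and 0.006 m and z of white_spindle_end_b in the frame of seat between -0.004 and 0.004 m and x of white_spindle_end_b in the frame of seat between -0.006 and 0.006 m and y of white_spindle in the frame of seat between -0.018 and 0.018 m and angle between the y axis of white_spindle and the y axis of dispenser, either way round below 0.12 rad and value of joint each of jaw_left, jaw_right below 0.06 rad), for 0.2 s.
At the end, for the whole second after the job is handed in: The white spindle lies at rest and released in both forks: both ends within 4 mm of the seated height and 6 mm of the seat line sideways, within 18 mm of centred along its length, both jaws shut (below 0.06 rad); the brown spindle is still in its place in the rack (all of step 2 and contact force between the fingers and white_spindle below 0.05 N and linear speed of white_spindle below 0.02 m/s and distance between brown_spindle and rack below 0.082 m and height (world z) of brown_spindle below 0.05 m); the robot touches nothing.
It fails at once if the brown spindle is moved more than 20 mm (distance of brown_spindle from where it was at the start of the episode above 0.02 m).
It fails at once if the tape measure is moved more than 25 mm (distance of tape_measure from where it was at the start of the episode above 0.025 m).
It fails at once if the small carton is moved more than 25 mm (distance of sample_box from where it was at the start of the episode above 0.025 m).
It fails at once if the screwdriver is moved more than 25 mm (distance of screwdriver from where it was at the start of the episode above 0.025 m).
It also fails if it takes over 48 s, if anything falls off the work surface, if the arm or the gripper's body presses on something with over 40 N, if the wrist force passes 120 N, or if a joint passes its speed limit or range.

## Robot

A 6-joint arm with a two-finger parallel gripper is mounted at the origin on a cart in front of the work surface, level with it; the furniture and walls round the work are solid. World frame = base frame: x ahead of the robot, y to its left, z up, the work surface at z = 0. Lengths are in m, angles in rad, forces in N, time in s.
With the tool pointing down it reaches from about 0.35 to 0.775 m from the base axis. Payload 7.3 kg.
Tool frame: the origin (TCP) lies at the very end of the fingers, on their centre line; the grasp point (between the pads) lies 19 mm behind it; z points along the fingers, y is the direction in which the jaws open and shut (so a half turn about z gives the same grasp; the last joint's range is limited). The gripper opens to 92 mm and grips with 3 to 60 N. Pads are 19 mm wide; open, the fingers measure 130 mm over their backs; the gripper's body (75 mm by 190 mm) begins 47 mm behind the grasp point.
Start: joints at [-1.48, 0.342, 1.524, -0, 1.275, -0.146], TCP at [0.123, -0.51, 0.227] pointing down, gripper open.
Joint ranges: [-2.53, 2.53], [-0.77, 2.02], [0.04, 2.7], [-1, 4.14], [0.28, 2.66], [-3.11, 3.11]. Speed limits (rad/s): [2.57, 2.57, 3.14, 3.14, 3.14, 3.14].

## Interface

Orientations are given as [roll, pitch, yaw] about the fixed x, y, z axes, in that order (R = Rz(yaw) Ry(pitch) Rx(roll)).
In Python, from cell import observe, read_camera, camera_info, hand_in gives the robot as it stands.
- The arm moves only by the tool jog_arm, never from a script. Its argument "rows" is one flat list of numbers, 5 for each row, row after row: the finger opening in mm, from 0 to 91.8, then the shift along the tool's x, y, z in mm, then the turn about the tool's z in degrees. In form: [gripper, tx, ty, tz, roll, gripper, tx, ty, tz, roll, ...]. A call has 1 to 20 rows; each row shifts and turns the commanded pose from where the row before left it, along the tool's axes as they then stand; what a row does not reach is not made up. A row lasts 1/10 s, in which the tool goes at most 50 mm and 8.59 degrees, less where a joint would pass 70% of its speed; a pose out of reach is approached as far as the arm can. A call with a gripper value outside its range is refused whole. The fingers move at their own pace and stop on an object; "grip_force" is the grip in N (left out, the last holds). Time passes only in rows, so rows that do not move let the fingers close. It gives the time, the measured TCP pose, the force and the opening at its end, in the units of the state.
- observe(): the state, without advancing time (a new reading comes with each control period).
- read_camera(name): name is "scene" or "top"; returns (picture, depth): 384x512x3 uint8, red, green, blue; 384x512 float32, m along the optical axis (not along the pixel's ray), 0 where there is no reading.
- camera_info(name): a dict with "fx", "fy", "cx", "cy" (pixels), "extrinsics" (4x4, takes a point from camera to world coordinates). Camera axes: x right, y up, looking along -z (the intrinsics and any distortion apply to the point x, -y, -z); pixel columns grow to the right and rows downward; lengths in m; the calibration is good to about 2 mm. A picture is of the moment at which its call begins. camera_info takes no time and is no camera call.
- hand_in(): hands the job in, once; it reports no verdict.
The state is a dict: "time": time; "qpos": joint angles; "qvel": joint speeds; "joint_efforts": joint torques, N m; "tool_pos": TCP position; "tool_rot": TCP orientation; "contact_force": force on the tool from outside, world axes, zero at the start; "torque": the same for the moment, N m; "opening": finger opening in m.
Only numpy, scipy, OpenCV 4.12 (cv2) and the standard library are available. Lean on these libraries where they do the work, as an engineer would, in place of code of your own. Each camera call takes 0.05 s, during which the arm holds its last target. There are 200 camera calls.

## Working session

There is one attempt and no reset: what is moved stays moved. The work goes in short steps, Python scripts to look and compute and a tool call to move; the robot and the scene stay as the last step left them, time stands still between calls to the robot, and variables do not carry over. Pictures are saved under pics/ and viewed, about 8 in all and at most 12, crops included, and the job is handed in when it is done.

Besides the shell and the picture viewer there is one more tool, called after "Call:" as a command line: name --argument value ..., lists and objects as JSON in quotes. jog_arm: Moves the arm, as the interface text tells. Its arguments: {"type":"object","properties":{"rows":{"type":"array","items":{"type":"number"}},"grip_force":{"type":"number"}},"required":["rows"]}

```bash
mkdir -p pics; cat > h.py <<'E'
import numpy as np, cv2
from cell import observe, read_camera, camera_info, hand_in
def look(n):
    p,d=read_camera(n); i=camera_info(n); return p,d,i
def save(p,f): cv2.imwrite('pics/'+f,cv2.cvtColor(p,cv2.COLOR_RGB2BGR))
def pts(d,i):
    v,u=np.mgrid[:d.shape[0],:d.shape[1]]
    c=np.stack([(u-i['cx'])/i['fx']*d,-(v-i['cy'])/i['fy']*d,-d,np.ones_like(d)],-1)
    return (c@np.array(i['extrinsics']).T)[...,:3]
E
python3 - <<'E'
from h import *
for n in('scene','top'):
    p,d,i=look(n); save(p,n+'0.png'); np.savez(n+'0.npz',p=p,d=d)
    print({k:(np.round(v,3).tolist() if k=='extrinsics' else v) for k,v in i.items()})
print(observe())
E
```

```text
{'fx': 453.4194986350541, 'fy': 453.4194986350541, 'cx': 248.58063637732343, 'cy': 197.5305654920345, 'extrinsics': [[-0.578, 0.522, -0.627, -0.484], [-0.816, -0.376, 0.44, 0.862], [-0.006, 0.766, 0.643, 1.046], [0.0, 0.0, 0.0, 1.0]]}
{'fx': 478.7920411680799, 'fy': 478.7920411680799, 'cx': 245.81905518342492, 'cy': 197.278873710002, 'extrinsics': [[0.284, 0.754, -0.592, -0.756], [-0.959, 0.232, -0.163, -0.141], [0.014, 0.614, 0.789, 1.645], [0.0, 0.0, 0.0, 1.0]]}
{'time': 0.1, 'qpos': array([-1.48001185e+00,  3.42619340e-01,  1.52494965e+00, -1.03076667e-05,
        1.27539663e+00, -1.46005660e-01]), 'qvel': array([ 2.42024789e-03, -2.77133815e-03, -2.30274524e-03, -5.21707478e-05,
        6.25143120e-04, -4.91250816e-04]), 'joint_efforts': array([ 1.54333255e-03, -4.32003736e+01, -2.44694638e+01,  7.19102542e-02,
        5.26094693e-02, -5.85068301e-05]), 'tool_pos': array([ 0.12313756, -0.50996797,  0.22612213]), 'tool_rot': array([-3.14023286e+00, -1.89997693e-04,  2.36793010e-01]), 'contact_force': array([ 0.27858193, -0.05563804, -0.09120216]), 'torque': array([-0.03681563, -0.02486575,  0.00774798]), 'opening': 0.09168369293055144}
```

View pics/top0.png

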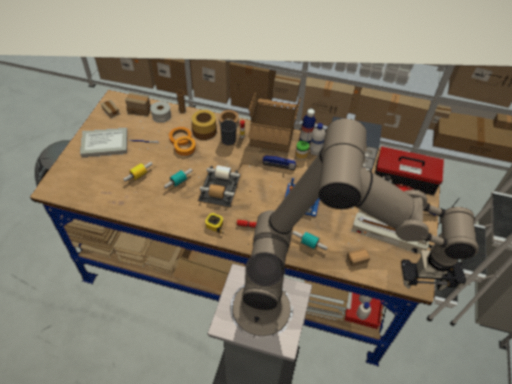

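View pics/scene0.png

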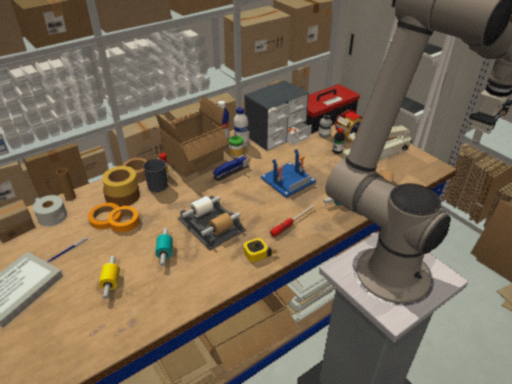

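The top view shows the rack at about (219,185), with the white roll at (222,172) and the brown one at (217,190). The arm partly hides the dispenser at about (303,198). In the scene view the white roll is at (203,206), the brown at (218,224) and the dispenser at (288,178).

```bash
python3 - <<'E'
from h import *
z=np.load('scene0.npz');p,d=z['p'],z['d'];P=pts(d,camera_info('scene'))
hsv=cv2.cvtColor(p,cv2.COLOR_RGB2HSV)
def box(u0,u1,v0,v1):
    m=np.zeros(d.shape,bool);m[v0:v1,u0:u1]=1;return m&(d>0)
H,S,V=[hsv[...,k].astype(int) for k in range(3)]
print('table z',np.median(P[box(150,180,170,190)][:,2]))
def rep(n,m):
    q=P[m];print(n,len(q),np.round(np.percentile(q,[2,50,98],axis=0),3).tolist());return q
w=rep('white',box(185,222,190,222)&(S<45)&(V>165))
b=rep('brown',box(200,240,205,240)&(H<20)&(S>70)&(V>90)&(P[...,2]>.03))
D=box(255,320,145,200)
bl=D&(H>95)&(H<125)&(S>100)
q=rep('blue',bl)
for lo,hi in((.005,.02),(.05,.12)):
    s=q[(q[:,2]>lo)&(q[:,2]<hi)]
    print(lo,len(s),cv2.minAreaRect(s[:,:2].astype(np.float32)*1000))
o=rep('orange',D&(H<14)&(S>120)&(V>110))
top=q[q[:,2]>.06]
for n,a in(('prong',top),('jaw',o)):
    _,l,c=cv2.kmeans(a[:,:2].astype(np.float32),2,None,(3,50,1e-6),5,cv2.KMEANS_PP_CENTERS);print(n,c)
c=p[135:255,165:330];save(cv2.resize(c,None,fx=4.8,fy=4.8,interpolation=cv2.INTER_CUBIC),'c1.png')
# steel plates of rack
r=box(175,250,190,250)&(P[...,2]>.02)&(P[...,2]<.06)
q=rep('rackhi',r);print(cv2.minAreaRect(q[:,:2].astype(np.float32)*1000))
E
```

```text
table z 0.01924851032760644
white 194 [[0.528, 0.267, 0.033], [0.545, 0.328, 0.063], [0.583, 0.378, 0.069]]
brown 284 [[0.415, 0.27, 0.033], [0.429, 0.323, 0.061], [0.489, 0.353, 0.069]]
blue 780 [[0.461, -0.094, 0.005], [0.533, -0.022, 0.012], [0.597, 0.042, 0.081]]
0.005 622 ((531.6112060546875, -28.563400268554688), (150.6934814453125, 150.48167419433594), 3.4894635677337646)
0.05 62 ((540.240234375, -29.155529022216797), (33.6750602722168, 119.87500762939453), 3.942082166671753)
orange 45 [[0.512, -0.087, 0.049], [0.521, -0.08, 0.076], [0.535, 0.027, 0.095]]
prong [[ 0.5493593  -0.08173692]
 [ 0.5455036   0.0240335 ]]
jaw [[ 0.5179537   0.02316626]
 [ 0.52415967 -0.08354272]]
rackhi 964 [[0.317, 0.26, 0.022], [0.467, 0.337, 0.042], [0.573, 0.398, 0.059]]
((443.9351501464844, 323.54010009765625), (282.4579772949219, 150.25909423828125), 3.789984941482544)
```

View pics/c1.png

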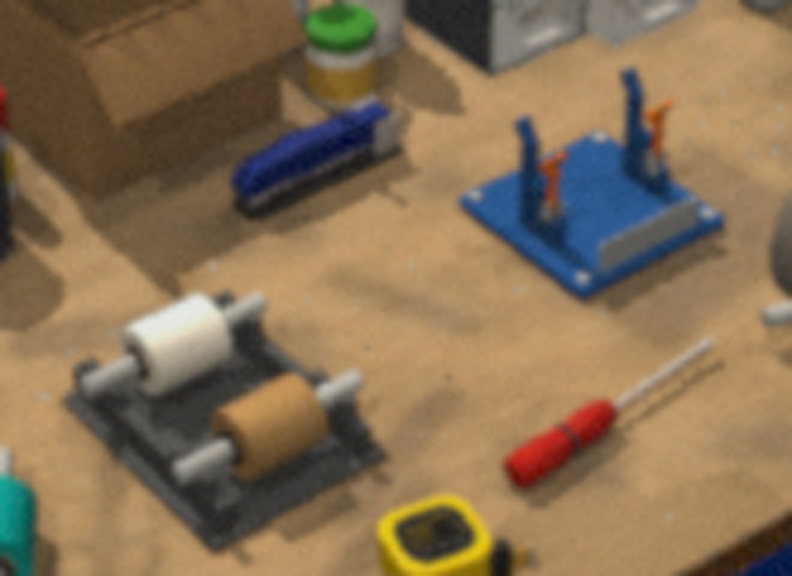

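```bash
python3 - <<'E'
from h import *
for cam,(u0,u1,v0,v1) in (('scene',(175,250,188,252)),('top',(190,250,155,215))):
    z=np.load(cam+'0.npz');p,d=z['p'],z['d'];P=pts(d,camera_info(cam))
    hsv=cv2.cvtColor(p,cv2.COLOR_RGB2HSV).astype(int);H,S,V=[hsv[...,k] for k in range(3)]
    B=np.zeros(d.shape,bool);B[v0:v1,u0:u1]=1;B&=d>0
    m=B&(V<95)&(P[...,2]<.03)&(P[...,2]>-.01)
    r=cv2.minAreaRect(P[m][:,:2].astype(np.float32)*1000);print(cam,'rack',m.sum(),np.round(r[0],1),np.round(r[1],1),r[2])
    a=np.radians(r[2] if r[2]<45 else r[2]-90);R=np.array([[np.cos(a),np.sin(a)],[-np.sin(a),np.cos(a)]])
    for n,mm in(('white',(S<60)&(V>140)),('brown',(H<22)&(S>70)&(V>80))):
        q=P[B&mm&(P[...,2]>.054)]
        l=q[:,:2]@R.T
        for k in (0,):
            lo,hi=np.percentile(l,[3,97],axis=0);lm=l[q[:,2]>.064]
            print(n,len(q),'x',lo[0],hi[0],'xtop',np.median(lm[:,0]),'y',lo[1],hi[1],'ctr world',np.round(R.T@np.array([np.median(lm[:,0]),(lo[1]+hi[1])/2]),4),'ztop',np.percentile(q[:,2],98))
E
```

```text
scene rack 983 [490.2 373.4] [185.4 228.3] 2.822632074356079
white 165 x 0.5448162103001163 0.5814172701656909 xtop 0.5643460011875115 y 0.2754091215918862 0.33430984127392066 ctr world [0.5486 0.3323] ztop 0.06945246769664969
brown 203 x 0.434050365072253 0.4727549213089097 xtop 0.4550086729959962 y 0.2727138470798739 0.33181338084681283 ctr world [0.4396 0.3243] ztop 0.06903654885230152
top rack 579 [540.8 355.6] [334.5 190.1] 28.770519256591797
white 107 x 0.6092168732823083 0.6608584656813498 xtop 0.6368672729773696 y -0.004829163085136269 0.05354812794770152 ctr world [0.5465 0.3279] ztop 0.07226577482645122
brown 115 x 0.5120465484798158 0.5627121482768682 xtop 0.5375326104111715 y 0.04051317735794958 0.09843227165478247 ctr world [0.4377 0.3196] ztop 0.0727808613532339
```

Call:
jog_arm --rows '[91.8, 0, 0, -14, -8.04, 91.8, 0, 0, -14, -8.04, 91.8, 0, 0, -14, -8.04, 91.8, 0, 0, -14, -8.04, 91.8, 0, 0, -14, -8.04, 91.8, 0, 0, 0, -8.04, 91.8, 0, 0, 0, -8.04, 91.8, 0, 0, 0, -8.04, 91.8, 0, 0, 0, -8.04, 91.8, 0, 0, 0, -8.04, 91.8, 18, 34, 0, 0, 91.8, 18, 34, 0, 0, 91.8, 18, 34, 0, 0, 91.8, 18, 34, 0, 0, 91.8, 18, 34, 0, 0, 91.8, 18, 34, 0, 0, 91.8, 18, 34, 0, 0, 91.8, 18, 34, 0, 0, 91.8, 18, 34, 0, 0, 91.8, 18, 34, 0, 0]'

```text
time: 2.1
tool_pos: [0.451, -0.3061, 0.2963]
tool_rot: [-3.141, -0.0, 1.64]
contact_force: [-0.6, -0.5, -0.1]
opening: 0.092
```

Call:
jog_arm --rows '[91.8, 39.2, 8.8, 0, 0, 91.8, 39.2, 8.8, 0, 0, 91.8, 39.2, 8.8, 0, 0, 91.8, 39.2, 8.8, 0, 0, 91.8, 39.2, 8.8, 0, 0, 91.8, 39.2, 8.8, 0, 0, 91.8, 39.2, 8.8, 0, 0, 91.8, 39.2, 8.8, 0, 0, 91.8, 39.2, 8.8, 0, 0, 91.8, 39.2, 8.8, 0, 0, 91.8, 39.2, 8.8, 0, 0, 91.8, 39.2, 8.8, 0, 0, 91.8, 39.2, 8.8, 0, 0, 91.8, 39.2, 8.8, 0, 0, 91.8, 39.2, 8.8, 0, 0, 91.8, 39.2, 8.8, 0, 0, 91.8, 0, 0, 0, 0, 91.8, 0, 0, 0, 0]'

```text
time: 3.9
tool_pos: [0.5466, 0.3288, 0.2955]
tool_rot: [-3.14, 0.001, 1.642]
contact_force: [-0.7, 0.6, -0.7]
opening: 0.0916
```

```bash
python3 - <<'E'
from h import *
print(observe()['tool_pos'],observe()['tool_rot'])
s,ds,i=look('scene');t,dt,j=look('top')
np.savez('scene1.npz',p=s,d=ds);np.savez('top1.npz',p=t,d=dt)
a=cv2.resize(s[120:250,160:330],(560,428));b=cv2.resize(t[140:240,170:340],(560,329))
save(s[60:290,110:400].repeat(2,0).repeat(2,1),'s1.png')
P=pts(dt,j);hsv=cv2.cvtColor(t,cv2.COLOR_RGB2HSV).astype(int);H,S,V=[hsv[...,k] for k in range(3)]
B=np.zeros(dt.shape,bool);B[175:225,265:345]=1
q=P[B&(H>95)&(H<125)&(S>100)&(dt>0)]
s_=q[(q[:,2]>.0)&(q[:,2]<.02)]
print(len(s_),cv2.minAreaRect(s_[:,:2].astype(np.float32)*1000),np.median(s_[:,2]))
save(t[140:240,170:340].repeat(4,0).repeat(4,1),'t1.png')
E
```

```text
[0.5465824  0.32880506 0.29550561] [-3.13984652e+00  1.10370134e-03  1.64173053e+00]
588 ((531.5967407226562, -34.30070495605469), (153.78067016601562, 142.36904907226562), 2.3399131298065186) 0.010762832223800145
```

View pics/s1.png

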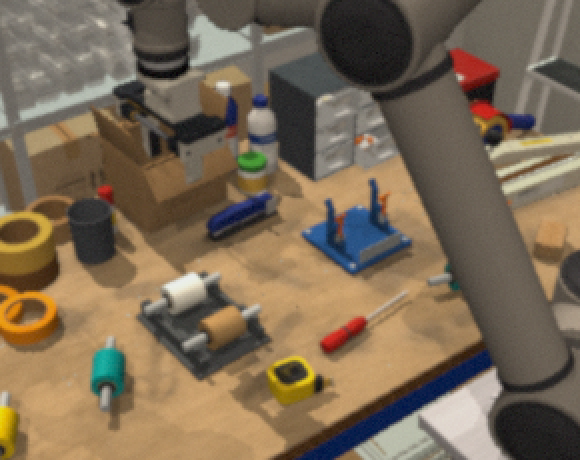

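The scene view shows the gripper above the rack, with white at (185,292), brown at (222,327) and the dispenser clear at (357,238). I'll check the space around the gripper's body before going down.

```bash
python3 - <<'E'
from h import *
for c in('scene','top'):
    z=np.load(c+'0.npz');d=z['d'];P=pts(d,camera_info(c))[d>0]
    for n,(a,b,e,f) in(('rack',(.40,.72,.25,.41)),('disp',(.40,.70,-.12,.08))):
        m=(P[:,0]>a)&(P[:,0]<b)&(P[:,1]>e)&(P[:,1]<f)&(P[:,2]>.08)&(P[:,2]<.2)
        q=P[m]; print(c,n,len(q),np.round(np.percentile(q,[0,5,95,100],axis=0),3).tolist() if len(q) else '')
E
```

```text
scene rack 0 
scene disp 82 [[0.509, -0.092, 0.08], [0.513, -0.088, 0.081], [0.561, 0.028, 0.103], [0.567, 0.031, 0.105]]
top rack 0 
top disp 26 [[0.509, 0.014, 0.081], [0.51, 0.015, 0.081], [0.558, 0.025, 0.104], [0.559, 0.027, 0.105]]
```

Call:
jog_arm --rows '[91.8, 1.5, 1, 40, 0, 91.8, 0, 0, 40, 0, 91.8, 0, 0, 40, 0, 91.8, 0, 0, 40, 0, 91.8, 0, 0, 35, 0, 91.8, 0, 0, 30, 0, 91.8, 0, 0, 25, 0, 91.8, 0, 0, 22, 0, 91.8, 0, 0, 0, 0, 40, 0, 0, 0, 0, 40, 0, 0, 0, 0, 40, 0, 0, 0, 0, 40, 0, 0, 0, 0, 40, 0, 0, 0, 0, 40, 0, 0, 0, 0, 40, 0, 0, 0, 0, 40, 0, 0, 0, 0]' --grip_force 25

```text
time: 5.7
tool_pos: [0.5519, 0.3303, 0.0264]
tool_rot: [3.133, -0.002, 1.64]
contact_force: [8.8, 0.2, -0.0]
opening: 0.0516
```

Call:
jog_arm --rows '[40, 0, 4, 0, 0, 40, 0, 0, 0, 0, 40, 0, 0, 0, 0]'

```text
time: 6.0
tool_pos: [0.5525, 0.3303, 0.0259]
tool_rot: [3.14, -0.0, 1.64]
contact_force: [0.3, -0.6, 5.1]
opening: 0.0515
```

Call:
jog_arm --rows '[40, 0, 0, -8, 0, 40, 0, 0, -15, 0, 40, 0, 0, -25, 0, 40, 0, 0, -30, 0, 40, 0, 0, -30, 0, 40, 0, 0, -30, 0, 40, 0, 0, -30, 0, 40, 0, 0, 0, 0, 40, 0, 0, 0, 0]'

```text
time: 6.9
tool_pos: [0.5516, 0.3301, 0.1935]
tool_rot: [3.141, -0.0, 1.64]
contact_force: [0.4, -0.1, -1.3]
opening: 0.0513
```

```bash
python3 - <<'E'
from h import *
print(observe()['tool_pos'],observe()['contact_force'])
s,ds,i=look('scene')
np.savez('scene2.npz',p=s,d=ds)
save(s[100:260,140:340].repeat(4,0)[:600].repeat(4,1),'s2.png')
E
```

```text
[0.55155304 0.33005189 0.19350131] [ 0.37098499 -0.06710475 -1.25572986]
```

View pics/s2.png

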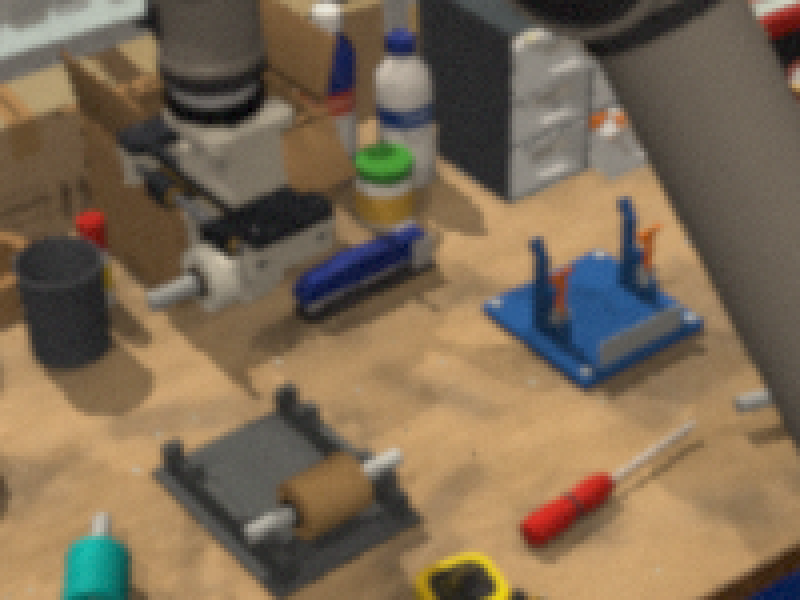

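The scene crop shows the white spindle held at (220,270) and the brown one still in the rack at (325,495). The dispenser is clear at (595,310).

Call:
jog_arm --rows '[40, -15, -1.8, 0, 0.5, 40, -30, -3.6, 0, 0, 40, -30, -3.6, 0, 0, 40, -30, -3.6, 0, 0, 40, -30, -3.6, 0, 0, 40, -30, -3.6, 0, 0, 40, -30, -3.6, 0, 0, 40, -30, -3.6, 0, 0, 40, -30, -3.6, 0, 0, 40, -30, -3.6, 0, 0, 40, -30, -3.6, 0, 0, 40, -28, -3.6, 0, 0, 40, -15, -1.8, 0, 0, 40, 0, 0, 20, 0, 40, 0, 0, 20, 0, 40, 0, 0, 0, 0, 40, 0, 0, 0, 0]'

```text
time: 8.65
tool_pos: [0.5301, -0.0298, 0.1525]
tool_rot: [-3.14, -0.0, 1.631]
contact_force: [0.5, 0.4, -1.3]
opening: 0.0511
```

```bash
python3 - <<'E'
from h import *
print(observe()['tool_pos'],observe()['tool_rot'],observe()['contact_force'])
s,ds,i=look('scene');t,dt,j=look('top')
np.savez('scene3.npz',p=s,d=ds);np.savez('top3.npz',p=t,d=dt)
a=cv2.resize(s[90:215,230:350],(576,600));b=cv2.resize(t[150:225,260:350],None,fx=2.4,fy=2.4)
a=a[:, :560]
o=np.zeros((600,800,3),np.uint8);o[:,:560]=a;o[:b.shape[0],560:560+b.shape[1]]=b[:,:240];save(o,'s3.png')
E
```

```text
[ 0.53011052 -0.02983215  0.15248738] [-3.14014641e+00 -3.88162301e-04  1.63131596e+00] [ 0.50794991  0.36581922 -1.27310636]
```

View pics/s3.png

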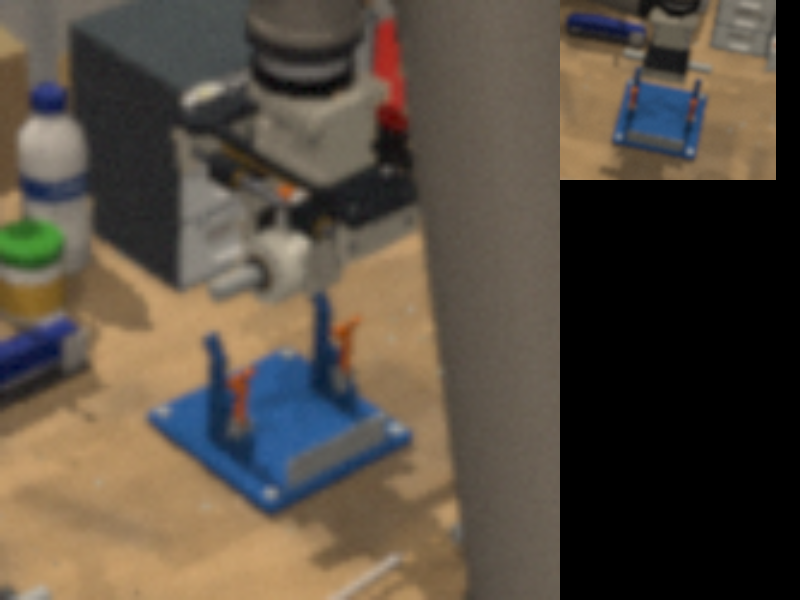

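The composite shows the held rod's left end at (235,280), above the mouth between prong and jaw at (228,360). The top inset shows the dispenser unoccluded.

```bash
cat > m.py <<'E'
from h import *
def meas(f,cam,zc,rod,disp):
    z=np.load(f);p,d=z['p'],z['d'];P=pts(d,camera_info(cam))
    hsv=cv2.cvtColor(p,cv2.COLOR_RGB2HSV).astype(int);H,S,V=[hsv[...,k] for k in range(3)]
    def B(b):
        m=np.zeros(d.shape,bool);m[b[2]:b[3],b[0]:b[1]]=1;return m&(d>0)
    q=P[B(disp)&(H>95)&(H<125)&(S>90)];s=q[(q[:,2]>0)&(q[:,2]<.02)]
    r=cv2.minAreaRect(s[:,:2].astype(np.float32)*1000);print(cam,'base',len(s),np.round(r[0],1),np.round(r[1],1),round(r[2],2))
    h=q[q[:,2]>.085]
    if len(h)>5:
        _,l,c=cv2.kmeans(h[:,:2].astype(np.float32),2,None,(3,50,1e-6),5,cv2.KMEANS_PP_CENTERS);print('lips',np.round(c,4).tolist())
    for b in rod:
        g=P[B(b)&(S<50)&(V>95)&(abs(P[...,2]-zc)<.03)]
        print('rod',len(g),np.round(np.percentile(g,[5,50,95],axis=0),3).tolist() if len(g) else '')
E
python3 - <<'E'
from m import *
meas('scene3.npz','scene',.168,[(272,284,143,153)],(255,320,145,200))
meas('top3.npz','top',.168,[(283,296,168,180),(313,325,173,182)],(278,325,178,220))
E
```

```text
scene base 645 [532.6 -28.1] [149.8 149.8] 1.4
lips [[0.5507000088691711, 0.022600000724196434], [0.5511000156402588, -0.08219999819993973]]
rod 44 [[0.515, 0.002, 0.167], [0.524, 0.027, 0.173], [0.548, 0.045, 0.178]]
top base 620 [534.1 -34.7] [152.4 143.1] 2.22
rod 20 [[0.518, 0.013, 0.171], [0.524, 0.028, 0.175], [0.531, 0.04, 0.179]]
rod 22 [[0.522, -0.099, 0.169], [0.529, -0.084, 0.174], [0.537, -0.07, 0.179]]
```

Call:
jog_arm --rows '[40, 0, 4.4, 0, 0.5, 40, 0, 0, 15, 0, 40, 0, 0, 15, 0, 40, 0, 0, 12, 0, 40, 0, 0, 10, 0, 40, 0, 0, 8, 0, 40, 0, 0, 6, 0, 40, 0, 0, 4, 0, 40, 0, 0, 0, 0, 40, 0, 0, 0, 0]'

```text
time: 9.75
tool_pos: [0.5351, -0.0297, 0.0829]
tool_rot: [3.141, 0.0, 1.623]
contact_force: [0.2, -0.2, -1.6]
opening: 0.0515
```

Call:
jog_arm --rows '[40, 0, 0, 3, 0, 40, 0, 0, 3, 0, 40, 0, 0, 2, 0, 40, 0, 0, 0, 0, 40, 0, 0, 0, 0]'

```text
time: 10.25
tool_pos: [0.5349, -0.0297, 0.0747]
tool_rot: [-3.141, 0.0, 1.623]
contact_force: [0.5, 0.8, -1.0]
opening: 0.0515
```

```bash
python3 - <<'E'
from h import *
s,ds,i=look('scene');np.savez('scene4.npz',p=s,d=ds)
save(cv2.resize(s[115:205,245:335],(600,600),interpolation=cv2.INTER_CUBIC),'s4.png')
E
```

```text
(no output)
```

View pics/s4.png

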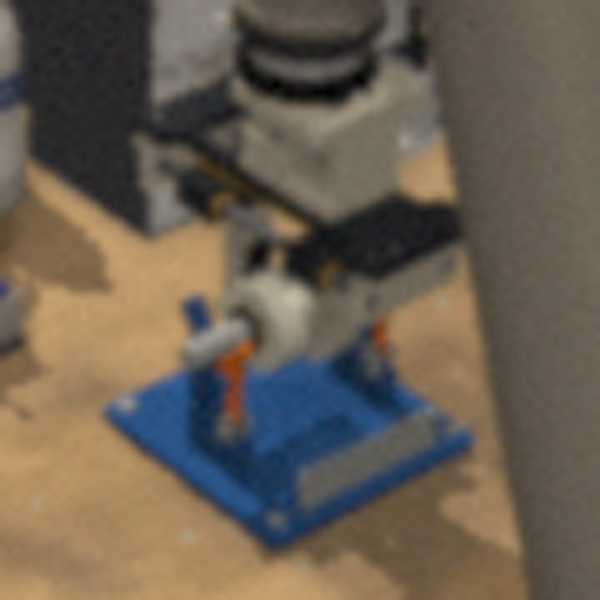

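The crop shows the left rod end at (215,340), lying between the blue lip (195,310) and the orange jaw (235,360). I'll lower it slowly onto the noses.

Call:
jog_arm --rows '[40, 0, 0, 1, 0, 40, 0, 0, 1, 0, 40, 0, 0, 0, 0, 40, 0, 0, 0, 0]'

```text
time: 10.7
tool_pos: [0.5362, -0.0299, 0.0735]
tool_rot: [3.139, 0.001, 1.623]
contact_force: [3.1, 0.6, 5.1]
opening: 0.0515
```

Call:
jog_arm --rows '[40, 0, 1.5, -0.5, 0, 40, 0, 0, 0, 0, 56, 0, 0, 0, 0, 60, 0, 0, 0, 0, 75, 0, 0, 0, 0, 91.8, 0, 0, 0, 0, 91.8, 0, 0, 0, 0, 91.8, 0, 0, 0, 0, 91.8, 0, 0, 0, 0, 91.8, 0, 0, 0, 0]'

```text
time: 11.7
tool_pos: [0.5364, -0.0296, 0.0732]
tool_rot: [3.142, 0.0, 1.623]
contact_force: [0.3, -0.6, 0.9]
opening: 0.0914
```

```bash
python3 - <<'E'
from m import *
print(observe()['tool_pos'],observe()['contact_force'])
s,ds,i=look('scene');np.savez('scene5.npz',p=s,d=ds)
t,dt,j=look('top');np.savez('top5.npz',p=t,d=dt)
save(cv2.resize(s[115:205,245:335],(600,600),interpolation=cv2.INTER_CUBIC),'s5.png')
meas('scene5.npz','scene',.09,[(270,283,160,172)],(255,320,145,200))
meas('top5.npz','top',.09,[(283,296,174,190),(313,327,178,194)],(278,325,178,220))
E
```

```text
[ 0.53644179 -0.02961357  0.07322529] [ 0.29514267 -0.56521314  0.90893211]
scene base 583 [531.1 -29.9] [150.3 150.6] 0.89
lips [[0.5515999794006348, 0.024299999698996544], [0.5507000088691711, 0.019099999219179153]]
rod 51 [[0.526, 0.003, 0.084], [0.534, 0.025, 0.094], [0.552, 0.044, 0.102]]
top base 398 [523.7 -34.9] [139.  143.5] 2.44
rod 23 [[0.524, 0.013, 0.084], [0.534, 0.022, 0.092], [0.55, 0.038, 0.099]]
rod 27 [[0.527, -0.103, 0.085], [0.536, -0.088, 0.094], [0.551, -0.076, 0.105]]
```

View pics/s5.png

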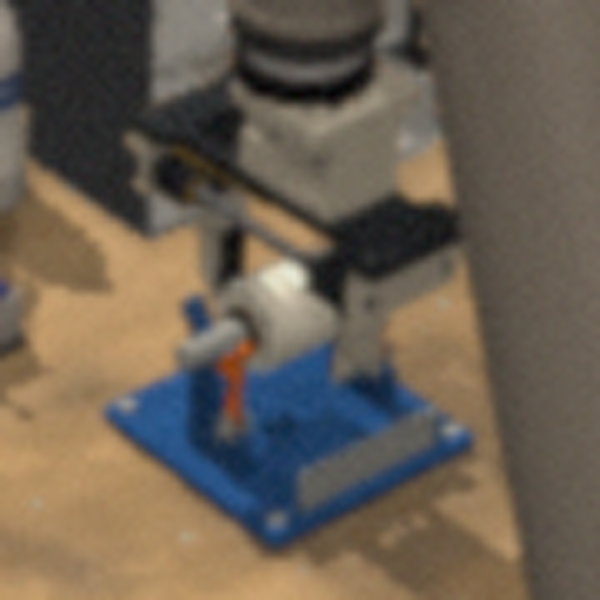

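The crop shows the roll released, with its left end on the jaw at (225,345). Both ends read level, at z about 0.093, so I'll go up, close the fingers and press from above.

Call:
jog_arm --rows '[91.8, 0, 0, 0, 0, 91.8, 0, 0, -5, 0, 91.8, 0, 0, -20, 0, 91.8, 0, 0, -30, 0, 91.8, 0, 0, -25, 0, 0, 0, 0, -5, 0, 0, 0, 0, 0, 0, 0, 0, 0, 0, 0, 0, 0, 0, 0, 0, 0, 0, 0, 0, 0, 0, 0, 0, 0, 0, 0, 0, 0, 0, 0, 0, 0, 0, 0, 0, 0, 0, 0, 0, 0, 0, 0, 0, 20, 0, 0, 0, 0, 15, 0, 0, 0, 0, 5, 0, 0, 0, 0, 0, 0]'

```text
time: 13.6
tool_pos: [0.5361, -0.0296, 0.1177]
tool_rot: [-3.14, -0.0, 1.623]
contact_force: [-0.6, 0.5, 0.9]
opening: 0.0007
```

Call:
jog_arm --rows '[0, 0, 0, 2, 0, 0, 0, 0, 2, 0, 0, 0, 0, 2, 0, 0, 0, 0, 2, 0, 0, 0, 0, 0, 0]'

```text
time: 14.1
tool_pos: [0.538, -0.0296, 0.1119]
tool_rot: [3.137, 0.001, 1.623]
contact_force: [1.3, 1.4, 5.8]
opening: 0.0004
```

Call:
jog_arm --rows '[0, 0, 0, 2, 0, 0, 0, 0, 2, 0, 0, 0, 0, 2, 0, 0, 0, 0, 2, 0, 0, 0, 0, 0, 0]'

```text
time: 14.6
tool_pos: [0.5367, -0.0299, 0.1024]
tool_rot: [3.141, 0.001, 1.623]
contact_force: [0.4, -0.0, 3.7]
opening: 0.0003
```

Call:
jog_arm --rows '[0, 0, 0, 2, 0, 0, 0, 0, 2, 0, 0, 0, 0, 2, 0, 0, 0, 0, 2, 0, 0, 0, 0, 2, 0, 0, 0, 0, 0, 0, 0, 0, 0, 0, 0]'

```text
time: 15.3
tool_pos: [0.5365, -0.0295, 0.0922]
tool_rot: [3.141, -0.0, 1.623]
contact_force: [0.2, 0.8, 2.0]
opening: 0.0003
```

Contact at about the home height. I'll press a little more to confirm it has bottomed.

Call:
jog_arm --rows '[0, 0, 0, 1, 0, 0, 0, 0, 1, 0, 0, 0, 0, 1, 0, 0, 0, 0, 0, 0, 0, 0, 0, 0, 0]'

```text
time: 15.8
tool_pos: [0.538, -0.0295, 0.0919]
tool_rot: [3.137, 0.001, 1.623]
contact_force: [-2.6, 2.8, 18.8]
opening: 0.0003
```

Call:
jog_arm --rows '[0, 0, 0, -5, 0, 0, 0, 0, -20, 0, 0, 0, 0, -40, 0, 0, 0, 0, -40, 0, 0, 0, 0, -40, 0, 0, -30, 0, 0, 0, 0, -40, 0, 0, 0, 0, -40, 0, 0, 0, 0, -40, 0, 0, 0, 0, 0, 0, 0, 0, 0, 0, 0, 0, 0]'

```text
time: 16.9
tool_pos: [0.5437, -0.18, 0.2334]
tool_rot: [-3.14, -0.001, 1.621]
contact_force: [1.9, 0.5, 0.9]
opening: 0.0006
```

```bash
python3 - <<'E'
from m import *
print(observe()['tool_pos'],observe()['contact_force'])
s,ds,i=look('scene');np.savez('scene6.npz',p=s,d=ds)
t,dt,j=look('top');np.savez('top6.npz',p=t,d=dt)
a=cv2.resize(s[130:255,185:345],(768,600),interpolation=cv2.INTER_CUBIC);save(a,'s6.png')
meas('scene6.npz','scene',.068,[(268,283,163,180)],(255,320,145,200))
meas('top6.npz','top',.068,[(281,294,176,198),(313,329,180,202)],(278,325,178,220))
E
```

```text
[ 0.54369935 -0.17996844  0.23340809] [1.8575749  0.53891393 0.88929322]
scene base 517 [531.  -29.2] [147.4 148.9] 1.39
lips [[0.5534999966621399, -0.08340000361204147], [0.54830002784729, 0.02329999953508377]]
rod 39 [[0.528, -0.0, 0.063], [0.534, 0.027, 0.073], [0.553, 0.047, 0.09]]
top base 393 [530.1 -35.5] [149.3 142.8] 1.59
rod 15 [[0.523, 0.008, 0.067], [0.533, 0.028, 0.073], [0.545, 0.038, 0.085]]
rod 14 [[0.527, -0.104, 0.067], [0.535, -0.097, 0.073], [0.547, -0.077, 0.083]]
```

View pics/s6.png

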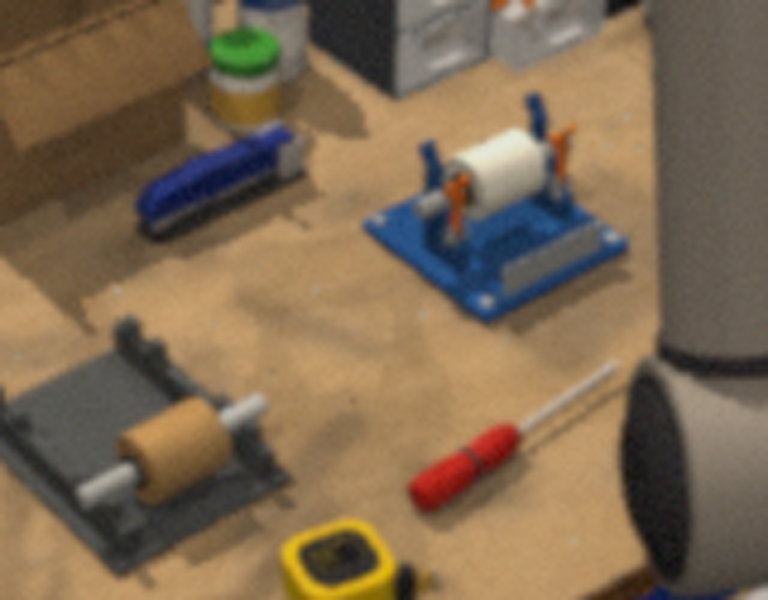

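The crop shows the white roll seated at (505,172), with orange jaws over both rod ends at (458,195) and (562,150). Brown is in the rack, and the tape measure and screwdriver look untouched.

```bash
python3 -c "
from cell import *
print(observe()['contact_force'],observe()['time']);print(hand_in())"
```

```text
[ 0.71150834 -0.90807281 -0.4509975 ] 17.0
the job is handed in; nothing more can be done
None
```

The white spindle is loaded in the dispenser and the job is handed in at 17.0 s. `hand_in()` gave no verdict, so success rests on my own checks.

**What I did:** I took the spindle from the rack, laid it level on both jaw noses and let go. Then I pressed it down from above with closed fingers and moved the arm clear.

**Last checks that agreed:**
- **Fully home:** the fingertips stopped at 91.9 mm against an expected roll top of 92 mm, and the force rose to 19 N there.
- **Level:** both rod ends read the same height in the top view, about 20 mm lower than when they rested on the jaws.
- **Jaws and bench:** in the last picture both orange jaws sit over the rod. The brown roll is still in the rack, and the tape measure and screwdriver look untouched. The small carton is outside that crop, so I did not check it.

**Disagreements and limits:**
- **Camera offsets:** the cameras read the rod's x about 3 mm lower than the arm did. The two views differed by about 6 mm on the dispenser's y. I went by the arm contact forces for x and the scene view for y.
- **Rod height from depth:** this suggests about 67–68 mm against the nominal 66 mm, within the 4 mm tolerance and the noise of that reading.
- **Jaw angle:** judged only by eye, not measured.

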